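# Set the water filter's pull-and-turn selector to the cup's spout

### The arm

A 6-joint arm with a two-finger parallel gripper is mounted at the origin on the work surface. World frame = base frame: x ahead of the robot, y to its left, z up, the work surface at z = 0. Lengths are in mm, angles in rad, forces in N, time in s.
With the tool pointing down it reaches from about 350 to 975 mm from the base axis. Payload 7.1 kg.
Tool frame: the origin (TCP) lies on the centre line of the jaws, within the pads' length; the fingertips stand 17 mm ahead of it and the grasp point (between the pads) lies 2 mm behind it; z points along the fingers, y is the line along which they close (so a half turn about z gives the same grasp; the last joint's range is limited). The gripper opens to 88 mm and grips with 3 to 60 N. Pads are 20 mm wide; open, the fingers measure 115 mm over their backs; the gripper's body (75 mm by 178 mm) begins 61 mm behind the grasp point.
Start: joints at [1.224, 0.423, 1.63, -0, 1.089, -0.019], TCP at [201.194, 591.714, 239.675] pointing down, gripper open.
Joint ranges: [-3, 3], [-0.9, 2.11], [0.09, 2.58], [-1.31, 4.45], [0.11, 2.69], [-2.54, 2.54]. Speed limits (rad/s): [2.39, 2.39, 3.01, 3.14, 3.14, 3.14].

### API

Orientations are given as [roll, pitch, yaw] about the fixed x, y, z axes, in that order (R = Rz(yaw) Ry(pitch) Rx(roll)).
In Python, from cell import r, viewer gives the robot as it stands.
- The arm moves only by the shell command python3 -m creep 'ROWS' [FORCE]. ROWS is JSON, a list of rows, each a list of 5 numbers: the closure, from 0 (fully open) to 1 (shut), then the shift along the world's x, y, z in m, then the turn about the world's z in rad. A call has 1 to 10 rows; each row is the pose to reach, as a shift and turn from the pose commanded when the call began; what a row does not reach only later rows make up. A row lasts 1/12 s, in which the tool goes at most 41.7 mm and 7.16 degrees, less where a joint would pass 70% of its speed; a pose out of reach is approached as far as the arm can. A call with a gripper value outside its range is refused whole. The fingers move at their own pace and stop on an object; FORCE is the grip in N (left out, the last holds). Time passes only in rows, so rows that repeat a pose let the fingers close. It gives the time, the measured TCP pose, the force, the opening and the grip force at its end, in the units of the state.
- r.state(): the state, without advancing time (a new reading comes with each control period).
- viewer.read_camera(name): name is "scene" or "top" or "wrist"; returns the picture (400x640x3 uint8, blue, green, red); there is no depth.
- viewer.camera_info(name): a dict with "mtx" (3x3 intrinsics, pixels), "dist" ([k1, k2, p1, p2, k3] as OpenCV has them; the pictures are not rectified), "T" (4x4, takes a point from camera to world coordinates). Camera axes: x right, y down, z forward; pixel columns grow to the right and rows downward; lengths in mm; the calibration is good to about 2 mm. A picture is of the moment at which its call begins: read the wrist's pose just before it. camera_info takes no time and is no camera call; for the wrist camera it gives the pose at the moment of the call.
- r.close_job(): hands the job in; it is judged then, once.
The state is a dict: "time_s": time; "joint_pos": joint angles; "qvel": joint speeds; "joint_efforts": joint torques, N m; "position": TCP position; "ee_rot": TCP orientation; "ft_force": force on the tool from outside, world axes, zero at the start; "moment": the same for the moment, N m; "grip_width": opening from 0.0 (shut) to 1.0 (fully open); "grip_force": force on a finger pad.
Only numpy, scipy, OpenCV 4.12 (cv2) and the standard library are available. Lean on these libraries where they do the work, as an engineer would, in place of code of your own. Each camera call takes 0.05 s, during which the arm holds its last target. There are 200 camera calls.

### The job

Set the water filter's selector to the spout that has the open cup under it: pull the sprung knob straight up, turn its pointer end toward that spout, and let it drop fully home in the detent on that side, then let go. The rib on that side only marks where the detent zone begins; the detent lies somewhere beyond it, so feel for it gently: never force the pin, neither down onto the land nor against the side of a detent or recess. Leave everything else where it stands.

Things in the scene. Friction and masses are not known exactly. Their poses are not given: they have to be found in the camera images.
- filter_unit: White countertop water-filter housing, fixed, 170 x 280 x 120 mm (x, y, z); origin at the centre of its underside, z up, front = its -x side, which has two steel spouts. Centred on its top is a grey round collar (92 mm across, 14 mm tall) under the knob. Two small raised ribs outside the collar, 0.66 rad either side of the front, mark where the two detent zones begin.
- spout_left (a point): End of the spout on the unit's +y side, 150 mm in front of (-x) and 90 mm beside the unit's centre, 93 mm above the worktop.
- spout_right (a point): End of the spout on the unit's -y side, 150 mm in front of (-x) and 90 mm beside the unit's centre, 93 mm above the worktop.
- selector: Fixed foot of the selector knob, centred on the unit's top, 120 mm above the worktop, axes as filter_unit; the knob turns about its z. Black knob: disc 78 mm across, 10 mm thick, its underside 15 mm above this origin when home, and on it an upright bar grip 60 mm long, 14 mm thick, 31 mm tall. A hidden steel pin under the disc, 33 mm from the axis at the pointer end, drops into the detents.
- grip (a point): Middle of the knob's bar grip, on the axis, 22 mm above the disc and 9 mm under the bar's top; 47 mm above the selector's origin when home. x lies along the 60 mm bar, whose -x end is the pointer end (white mark); y is across its 14 mm thickness. It rises and turns with the knob.
- lift (a joint): How far the knob is pulled up, m: 0 home, 0.013 at its stop. A spring pulls it down with 6 N at home, 10 N at the stop (plus 1.3 N of weight). Above 0.008 the pin is clear and the knob turns freely; at 0.007 to 0.008 it rests on a land between recesses, not seated. Let go or held only loosely, it falls by itself within a tenth of a second.
- turn (a joint): Knob angle, rad: 0 = pointer to the unit's front, + = pointer toward the +y spout (clockwise from above); stops at +-1.4. Starts home in a wide parking recess that ends short of 0.61. One detent each side, anywhere from 0.73 to 1.27 in size (hidden), free play 0.035 either way: feel for it. Beside a detent the pin rides a flat land; inside, solid walls stop it. The knob stays where it is left.
- cup: Open white ceramic cup, 72 mm across, 78 mm tall, no handle, standing under one of the two spouts (either one); origin at the centre of its underside. It tells which spout is wanted.
- canister: Closed square steel canister with a wooden lid and small lid knob, 69 x 69 mm, 80 mm tall, standing under the other spout; origin at the centre of its underside.
- tin: Bystander: small closed metal can, 44 mm across, 40 mm tall, standing on the filter unit's top near its rear (+x) left (+y) corner, about 125 mm from the knob's axis; origin at the centre of its underside.
- mug: Bystander: blue mug with a handle, 80 mm across, 90 mm tall; origin at the centre of its underside.
- bowl: Bystander: white bowl, 140 mm across, 55 mm tall; origin at the centre of its underside.
- spice: Bystander: small amber glass jar with a black cap, 48 mm across, 90 mm tall; origin at the centre of its underside.

How it is judged (in metres and radians):
On the way, in this order (a step that is already met when the one before it is completed fails the run):
1. the knob is pulled up, its pin clear of the parking recess (more than 7 mm), before it is turned away (value of joint lift above 0.007 m and value of joint turn between -0.5 and 0.5 rad), for 0.1 s.
2. pulled up, the knob is turned more than 0.55 rad toward the cup's spout (value of joint lift above 0.006 m and ((y of cup in the frame of filter_unit above 0.03 m and value of joint turn between 0.55 and 1.45 rad) or (y of cup in the frame of filter_unit below -0.03 m and value of joint turn between -1.45 and -0.55 rad))), for 0.05 s.
At the end, for the whole second after the job is handed in: The knob is fully home (lift under 2 mm) in the detent on the side of the spout above the open cup (turned 0.66 to 1.34 rad to that side) and left alone (value of joint lift between -0.002 and 0.002 m and ((y of cup in the frame of filter_unit above 0.03 m and value of joint turn between 0.66 and 1.34 rad) or (y of cup in the frame of filter_unit below -0.03 m and value of joint turn between -1.34 and -0.66 rad))); the robot touches nothing.
It fails at once if the selector's pin is forced onto a land or against a wall of the detent ring with more than 20 N (contact force between selector and filter_unit above 20 N).
It fails at once if the cup, the canister or a bystander is shifted by more than 20 mm (distance of any of cup, canister, tin, mug, bowl, spice from where it was at the start of the episode above 0.02 m).
It also fails if it takes over 48 s, if anything falls off the work surface, if the arm or the gripper's body presses on something with over 40 N, if the wrist force passes 120 N, or if a joint passes its speed limit or range.

## Working session

There is one attempt and no reset: what is moved stays moved. The work goes in short steps, Python scripts to look and compute and a shell command to move; the robot and the scene stay as the last step left them, time stands still between calls to the robot, and variables do not carry over. Pictures are saved under pics/ and viewed, at most 10 in all, crops included, and the job is handed in when it is done.

```bash
mkdir -p pics; ls
python3 - <<'E'
from cell import r,viewer
import cv2,numpy as np
for n in("scene","top"):
    cv2.imwrite(f"pics/{n}0.png",viewer.read_camera(n))
    i=viewer.camera_info(n);print(n,np.round(i["mtx"],1).tolist(),np.round(i["dist"],3),np.round(i["T"],3).tolist())
s=r.state();print(s)
E
```

```text
pics
scene [[497.8, 0.0, 321.9], [0.0, 497.8, 194.8], [0.0, 0.0, 1.0]] [0.054 0.    0.    0.    0.   ] [[0.92, 0.321, -0.226, 783.593], [0.392, -0.767, 0.507, -618.691], [-0.011, -0.555, -0.832, 1135.57], [0.0, 0.0, 0.0, 1.0]]
top [[468.0, 0.0, 317.7], [0.0, 468.0, 200.3], [0.0, 0.0, 1.0]] [-0.017  0.     0.     0.     0.   ] [[-0.01, -0.993, 0.12, 331.13], [-1.0, 0.009, -0.011, -15.114], [0.01, -0.12, -0.993, 1489.376], [0.0, 0.0, 0.0, 1.0]]
{'time_s': 0.1, 'joint_pos': array([ 1.22397412e+00,  4.23787063e-01,  1.63057339e+00, -3.01308062e-05,
        1.08864063e+00, -1.90103021e-02]), 'qvel': array([-0.00062732, -0.00122404, -0.00284239, -0.00121594, -0.00085906,
        0.00126881]), 'joint_efforts': array([ 5.43053793e-04, -5.45621681e+01, -2.74322069e+01,  6.46375492e-02,
        1.88738859e-02, -3.15442367e-05]), 'position': array([201.06093012, 591.27684038, 238.98108122]), 'ee_rot': array([-3.14018397e+00, -1.01775247e-07,  2.81379474e+00]), 'ft_force': array([ 0.32873001,  0.15283747, -0.72369214]), 'moment': array([ 0.03064463, -0.01696406,  0.02685483]), 'grip_force': 0.0, 'grip_width': 0.9999850139962561}
```

View pics/top0.png

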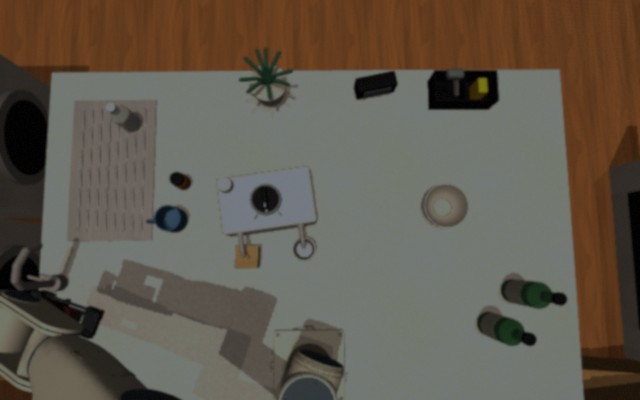

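View pics/scene0.png

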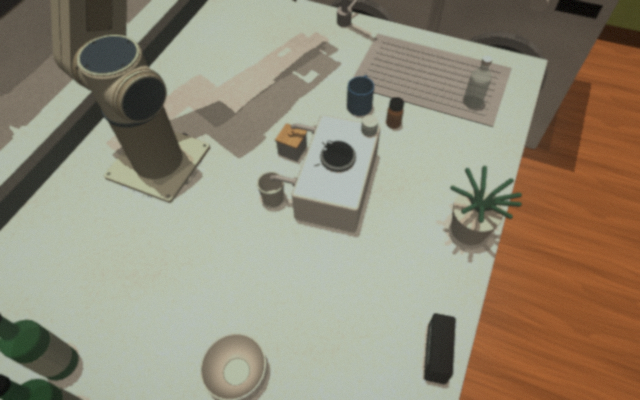

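The top view shows the unit at about (267,200), with its front facing the robot and yawed slightly. The open cup is at (304,248), on the -y side, and the canister at (247,256). So the turn is negative, which is +z in the world. Next I'll measure the knob axis and the unit's yaw.

```bash
cat > h.py <<'E'
import cv2,numpy as np
from cell import r,viewer
def ray(info,px,z):
    p=cv2.undistortPoints(np.array(px,float).reshape(-1,1,2),np.array(info["mtx"]),np.array(info["dist"],float)).reshape(-1,2)
    T=np.array(info["T"]);d=np.c_[p,np.ones(len(p))]@T[:3,:3].T;o=T[:3,3]
    return o+d*((z-o[2])/d[:,2:])
E
python3 - <<'E'
from h import *
for n,box in(("top",(205,155,330,245)),("scene",(290,105,390,235))):
    im=cv2.imread(f"pics/{n}0.png");i=viewer.camera_info(n)
    x0,y0,x1,y1=box;c=im[y0:y1,x0:x1]
    g=c.max(2)
    m=(g<60).astype(np.uint8)
    k,l,st,ce=cv2.connectedComponentsWithStats(m)
    for j in range(1,k):
        if st[j,4]>60:
            print(n,"dark",st[j],ce[j]+[x0,y0],np.round(ray(i,ce[j]+[x0,y0],145),1))
    if n=="top":
        b,gr,rr=[c[...,q].astype(int) for q in range(3)]
        print(c[40,25],c[5,5],c[60,100])
        m=((b-gr>2)&(b>90)).astype(np.uint8)
        m=cv2.morphologyEx(m,cv2.MORPH_OPEN,np.ones((5,5)))
        cs=max(cv2.findContours(m,0,2)[0],key=cv2.contourArea)
        R=cv2.minAreaRect(cs);P=cv2.boxPoints(R)+[x0,y0];w=ray(i,P,120)
        print(cv2.contourArea(cs),np.round(w,1),w.mean(0));e=np.diff(np.r_[w,w[:1]],axis=0);print(np.linalg.norm(e,axis=1),np.arctan2(e[:,1],e[:,0]))
        vis=cv2.resize(c,None,fx=6,fy=6,interpolation=cv2.INTER_CUBIC)
        cv2.imwrite("pics/c1.png",cv2.convertScaleAbs(vis,alpha=1.5))
E
```

```text
top dark [ 47  31  27  27 559] [264.99105546 198.37209302] [[500.1 122.1 145. ]]
[129 121 114] [115 120 115] [130 121 115]
4420.5 [[558.9 268.3 120. ]
 [595.9   1.7 120. ]
 [439.9 -19.4 120. ]
 [404.  243.7 120. ]] [499.67603605 123.58865387 120.        ]
[269.1992863  157.49812717 265.62855141 156.81197869] [-1.43267577 -3.0068548   1.70622629  0.15750121]
scene dark [ 58   0  23  10 173] [359.09248555 108.60693642] [[497.1 281.5 145. ]]
scene dark [ 34  37  29  24 530] [337.89622642 153.84716981] [[502.6 115.9 145. ]]
```

View pics/c1.png

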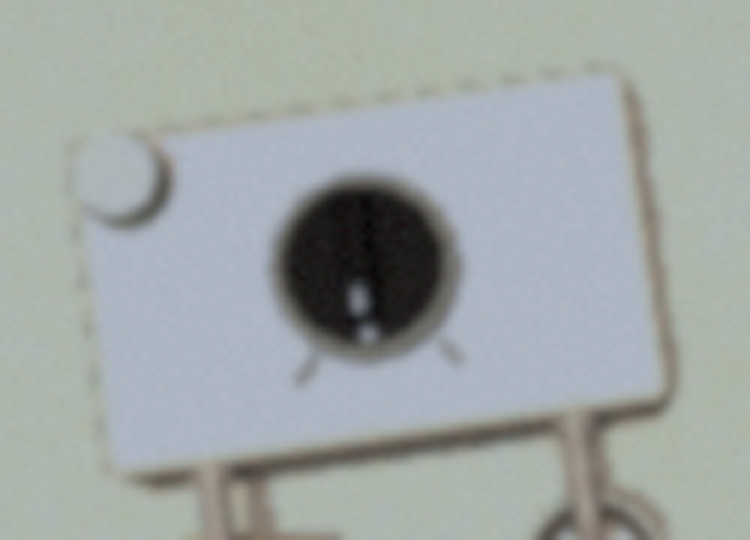

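Measured: knob axis at about (500,121) in both views (the scene view agrees within 6 mm), with unit yaw about 0.14. I'll grasp at tool yaw near 0.1, so the last joint keeps range for the +1.3 turn.

```bash
python3 -m creep '[[0,0.15,-0.24,0.06,-1.3],[0,0.15,-0.24,0.06,-1.3],[0,0.15,-0.24,0.06,-1.3],[0,0.15,-0.24,0.06,-1.3],[0,0.15,-0.24,0.06,-1.3],[0,0.15,-0.24,0.06,-1.3],[0,0.15,-0.24,0.06,-1.3],[0,0.15,-0.24,0.06,-1.3],[0,0.15,-0.24,0.06,-1.3],[0,0.15,-0.24,0.06,-1.3]]' && python3 -m creep '[[0,0.15,-0.23,0.0,-1.3],[0,0.15,-0.23,0.0,-1.3],[0,0.15,-0.23,0.0,-1.3],[0,0.15,-0.23,0.0,-1.3],[0,0.15,-0.23,0.0,-1.3],[0,0.15,-0.23,0.0,-1.3],[0,0.15,-0.23,0.0,-1.3],[0,0.15,-0.23,0.0,-1.3],[0,0.15,-0.23,0.0,-1.3],[0,0.15,-0.23,0.0,-1.3]]'
python3 - <<'E'
from h import *
s=r.state();print(s["time_s"],s["position"],s["ee_rot"],s["joint_pos"])
i=viewer.camera_info("wrist");print(np.round(i["T"],2),i["mtx"],i["dist"])
cv2.imwrite("pics/w1.png",viewer.read_camera("wrist"))
E
```

```text
time_s: 0.93
position: [351.7, 350.7, 299.8]
ee_rot: [3.142, -0.0, 1.555]
ft_force: [-0.7, -0.0, -0.9]
grip_width: 0.994
grip_force: 0.0
time_s: 1.77
position: [501.2, 120.8, 299.2]
ee_rot: [-3.141, 0.001, 0.306]
ft_force: [-0.8, 0.8, 1.3]
grip_width: 1.004
grip_force: 0.0
1.7667 [501.22732879 120.83088468 299.21070268] [-3.14147106e+00  1.01413661e-03  3.05886886e-01] [2.13458305e-01 1.92514840e-01 1.80989172e+00 3.02278404e-05
 1.14020713e+00 1.47835518e+00]
[[ 3.0000e-01 -9.2000e-01 -2.5000e-01  5.6950e+02]
 [-9.5000e-01 -2.9000e-01 -8.0000e-02  1.4227e+02]
 [ 0.0000e+00  2.6000e-01 -9.7000e-01  4.4437e+02]
 [ 0.0000e+00  0.0000e+00  0.0000e+00  1.0000e+00]] [[308.21154934   0.         317.57548205]
 [  0.         308.21154934 201.25592701]
 [  0.           0.           1.        ]] [-0.03363347  0.          0.          0.          0.        ]
```

View pics/w1.png

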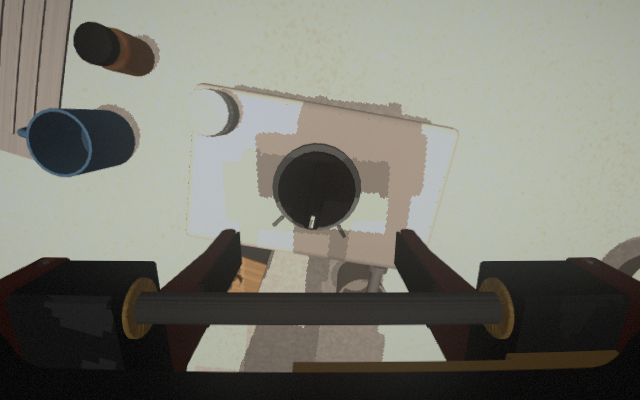

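The wrist view shows the disc at about (317,188), the pointer mark at (312,222) and the ribs at (279,220) and (341,229). I'll measure the axis, bar direction and unit yaw from it.

Run:
```python
from h import *
im=cv2.imread("pics/w1.png");i=viewer.camera_info("wrist")
g=im.max(2);box=(255,125,375,245);x0,y0,x1,y1=box
m=(g[y0:y1,x0:x1]<62).astype(np.uint8)
cs=max(cv2.findContours(m,0,1)[0],key=cv2.contourArea).reshape(-1,2)+[x0,y0]
w=ray(i,cs,145)[:,:2];(c,rad)=cv2.minEnclosingCircle(w.astype(np.float32));print("disc",c,rad,w.mean(0))
h=cv2.convexHull(cs.astype(np.int32)).reshape(-1,2);e=cv2.fitEllipse(h.astype(np.float32));print(e,ray(i,e[0],145),ray(i,e[0],140))
# white mark
mm=(g[y0:y1,x0:x1]>110)&(cv2.pointPolygonTest is not None)
M=np.zeros(g.shape,np.uint8);cv2.fillConvexPoly(M,h,1)
k,l,st,ce=cv2.connectedComponentsWithStats(((g>95)&(M>0)).astype(np.uint8))
print(st[1:],ce[1:],ray(i,ce[1:],176) if k>1 else"")
print("ribs",ray(i,[[279,220],[341,229]],122))
cr=im[y0:y1,x0:x1];cv2.imwrite("pics/w1c.png",cv2.resize(cv2.convertScaleAbs(cr,alpha=3),None,fx=5,fy=5,interpolation=cv2.INTER_CUBIC))
```

```text
disc (501.7156677246094, 122.79029846191406) 39.92314529418945 [500.33691096 122.00924305]
((316.14697265625, 189.31773376464844), (76.40225219726562, 77.3414306640625), 62.68508529663086) [[503.74089496 122.83789133 145.        ]] [[502.64255748 122.51649038 140.        ]]
[[309 216   6  13  55]
 [318 228   1   1   1]] [[311.4        221.81818182]
 [318.         228.        ]] [[480.01439816 119.97467642 176.        ]
 [476.05073107 112.39647888 176.        ]]
ribs [[453.46490704 150.25571823 122.        ]
 [463.66859195  81.65762386 122.        ]]
```

View pics/w1c.png

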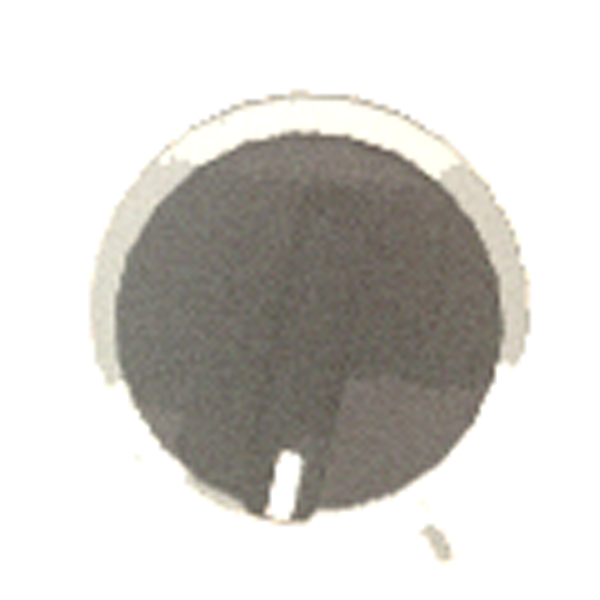

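Ribs and axis give unit yaw 0.148, with the bar at about the same angle (turn near 0). The axis is at (502,122.5). Now I'll descend.

```bash
python3 -m creep '[[0,0.001,0.001,-0.04,-0.165],[0,0.001,0.001,-0.08,-0.165],[0,0.001,0.001,-0.11,-0.165],[0,0.001,0.001,-0.125,-0.165],[0,0.001,0.001,-0.131,-0.165],[0,0.001,0.001,-0.131,-0.165],[0,0.001,0.001,-0.131,-0.165]]' && python3 -m creep '[[0.7,0,0,0,0],[0.7,0,0,0,0],[0.78,0,0,0,0],[0.86,0,0,0,0],[0.92,0,0,0,0],[0.92,0,0,0,0],[0.92,0,0,0,0],[0.92,0,0,0,0]]' 15
```

```text
time_s: 2.4
position: [502.6, 122.9, 169.2]
ee_rot: [-3.142, -0.001, 0.15]
ft_force: [0.1, 1.2, -0.2]
grip_width: 0.998
grip_force: 0.0
time_s: 3.07
position: [502.2, 122.7, 168.7]
ee_rot: [-3.142, -0.0, 0.149]
ft_force: [-0.8, -0.3, -0.7]
grip_width: 0.432
grip_force: 0.0
```

```bash
python3 -m creep '[[1,0,0,0,0],[1,0,0,0,0],[1,0,0,0,0],[1,0,0,0,0],[1,0,0,0,0],[1,0,0,0,0],[1,0,0,0,0],[1,0,0,0,0]]' 20
```

```text
time_s: 3.73
position: [502.3, 122.5, 168.7]
ee_rot: [3.141, -0.0, 0.149]
ft_force: [1.8, -2.9, -1.1]
grip_width: 0.163
grip_force: 19.8
```

Gripped on the bar: 14.3 mm opening against the nominal 14. Lifting next, with a firmer grip.

```bash
python3 -m creep '[[1,0,0,0,0],[1,0,0,0.002,0],[1,0,0,0.004,0],[1,0,0,0.006,0],[1,0,0,0.008,0],[1,0,0,0.0105,0],[1,0,0,0.0105,0],[1,0,0,0.0105,0],[1,0,0,0.0105,0]]' 40
```

```text
time_s: 4.48
position: [502.2, 122.5, 178.7]
ee_rot: [3.141, 0.0, 0.149]
ft_force: [3.8, -2.7, -9.7]
grip_width: 0.155
grip_force: 39.8
```

Lifted about 10 mm, and the spring force reads as expected. Turning to 0.72 while raised.

```bash
python3 -m creep '[[1,0,0,0,0.08],[1,0,0,0,0.18],[1,0,0,0,0.28],[1,0,0,0,0.38],[1,0,0,0,0.48],[1,0,0,0,0.58],[1,0,0,0,0.66],[1,0,0,0,0.72],[1,0,0,0,0.72],[1,0,0,0,0.72]]'
```

```text
time_s: 5.32
position: [502.0, 122.9, 178.8]
ee_rot: [-3.141, 0.0, 0.867]
ft_force: [3.2, -0.2, -10.7]
grip_width: 0.161
grip_force: 39.9
```

```bash
for i in 1; do python3 -m creep '[[1,0,0,-0.001,0],[1,0,0,-0.0018,0],[1,0,0,-0.0018,0]]'; python3 -m creep '[[1,0,0,-0.0004,0],[1,0,0,-0.0004,0]]'; python3 -m creep '[[1,0,0,-0.0004,0],[1,0,0,-0.0004,0]]'; done | grep -E "time|pos|ft"
```

```text
time_s: 5.57
position: [502.0, 122.9, 177.1]
ft_force: [3.8, -0.1, -10.2]
time_s: 5.73
position: [502.0, 122.8, 176.9]
ft_force: [2.9, 0.8, -9.2]
time_s: 5.9
position: [502.1, 122.8, 176.7]
ft_force: [1.0, 1.5, -8.2]
```

```bash
(python3 -m creep '[[1,0,0,-0.0004,0],[1,0,0,-0.0004,0]]'; python3 -m creep '[[1,0,0,-0.0004,0],[1,0,0,-0.0004,0]]') | grep -E "time|pos|ft"
```

```text
time_s: 6.07
position: [502.1, 122.9, 176.5]
ft_force: [0.5, 1.1, -3.7]
time_s: 6.23
position: [502.2, 122.9, 176.3]
ft_force: [-2.1, 2.2, 1.8]
```

Land contact at about lift 7.8 mm. Now I'll probe every 0.05 rad: raise, turn, lower back to light contact. On the land ft_z reads about 0, and over the detent about -10.

```bash
(python3 -m creep '[[1,0,0,0.0015,0],[1,0,0,0.0015,0.05],[1,0,0,0.0005,0.05],[1,0,0,-0.0001,0.05],[1,0,0,-0.0001,0.05]]') | grep -E "time|pos|ft|rot"
```

```text
time_s: 6.65
position: [502.2, 122.9, 176.2]
ee_rot: [-3.141, -0.0, 0.918]
ft_force: [-2.5, 3.2, 2.9]
```

```bash
(python3 -m creep '[[1,0,0,0.0015,0],[1,0,0,0.0015,0.05],[1,0,0,0.0005,0.05],[1,0,0,0,0.05],[1,0,0,0,0.05]]') | grep -E "time|pos|ft|rot"
```

```text
time_s: 7.07
position: [502.2, 122.9, 176.2]
ee_rot: [-3.141, -0.0, 0.967]
ft_force: [-2.5, 3.2, 4.7]
```

```bash
(python3 -m creep '[[1,0,0,0.0017,0],[1,0,0,0.0017,0.05],[1,0,0,0.0007,0.05],[1,0,0,0.0003,0.05],[1,0,0,0.0003,0.05]]') | grep -E "time|pos|ft|rot"
```

```text
time_s: 7.48
position: [502.1, 122.9, 176.3]
ee_rot: [-3.141, 0.0, 1.017]
ft_force: [-2.8, 3.4, 1.6]
```

```bash
(python3 -m creep '[[1,0,0,0.0015,0],[1,0,0,0.0015,0.05],[1,0,0,0.0005,0.05],[1,0,0,0,0.05],[1,0,0,0,0.05]]') | grep -E "time|pos|ft|rot"
```

```text
time_s: 7.9
position: [502.1, 122.9, 176.3]
ee_rot: [-3.141, 0.0, 1.067]
ft_force: [-2.6, 4.3, 2.3]
```

```bash
(python3 -m creep '[[1,0,0,0.0016,0],[1,0,0,0.0016,0.05],[1,0,0,0.0006,0.05],[1,0,0,0.0001,0.05],[1,0,0,0.0001,0.05]]') | grep -E "time|pos|ft|rot"
```

```text
time_s: 8.32
position: [502.0, 122.9, 176.3]
ee_rot: [-3.141, 0.0, 1.116]
ft_force: [-4.1, 5.5, -0.2]
```

```bash
(python3 -m creep '[[1,0,0,0.0016,0],[1,0,0,0.0016,0.05],[1,0,0,0.0006,0.05],[1,0,0,0.0001,0.05],[1,0,0,0.0001,0.05]]') | grep -E "time|pos|ft|rot"
```

```text
time_s: 8.73
position: [502.0, 122.8, 176.3]
ee_rot: [-3.141, 0.0, 1.166]
ft_force: [-1.8, 5.3, -1.7]
```

```bash
(python3 -m creep '[[1,0,0,0.0015,0],[1,0,0,0.0015,0.05],[1,0,0,0.0005,0.05],[1,0,0,-0.0001,0.05],[1,0,0,-0.0001,0.05]]') | grep -E "time|pos|ft|rot"
```

```text
time_s: 9.15
position: [502.0, 122.8, 176.1]
ee_rot: [-3.141, 0.0, 1.216]
ft_force: [-2.9, 4.8, -2.4]
```

```bash
(python3 -m creep '[[1,0,0,0.0015,0],[1,0,0,0.0015,0.05],[1,0,0,0.0005,0.05],[1,0,0,0,0.05],[1,0,0,0,0.05]]') | grep -E "time|pos|ft|rot"
```

```text
time_s: 9.57
position: [501.9, 122.8, 175.5]
ee_rot: [-3.141, 0.0, 1.266]
ft_force: [-0.6, 4.3, -9.7]
```

It dropped through here: ft_z is back to -9.7 and z is lower. I'll nudge 0.01 toward the expected centre while slightly raised, then lower gently.

```bash
(python3 -m creep '[[1,0,0,0.0015,0],[1,0,0,0.0015,0.01],[1,0,0,0.0005,0.01],[1,0,0,-0.0005,0.01],[1,0,0,-0.001,0.01],[1,0,0,-0.001,0.01]]'; python3 -m creep '[[1,0,0,-0.0005,0],[1,0,0,-0.001,0],[1,0,0,-0.001,0]]') | grep -E "time|pos|ft|rot"
```

```text
time_s: 10.07
position: [501.9, 122.7, 174.6]
ee_rot: [-3.141, 0.0, 1.276]
ft_force: [-0.4, 5.6, -9.4]
time_s: 10.32
position: [501.9, 122.7, 173.6]
ee_rot: [-3.141, 0.0, 1.276]
ft_force: [-1.1, 5.1, -7.8]
```

```bash
(python3 -m creep '[[1,0,0,-0.0005,0],[1,0,0,-0.001,0],[1,0,0,-0.0015,0],[1,0,0,-0.002,0],[1,0,0,-0.002,0]]'; python3 -m creep '[[1,0,0,-0.0005,0],[1,0,0,-0.001,0],[1,0,0,-0.0015,0],[1,0,0,-0.0018,0],[1,0,0,-0.0018,0]]') | grep -E "time|pos|ft|rot"
```

```text
time_s: 10.73
position: [501.9, 122.8, 171.7]
ee_rot: [-3.141, 0.0, 1.276]
ft_force: [-0.5, 5.0, -7.5]
time_s: 11.15
position: [501.9, 122.7, 170.0]
ee_rot: [-3.141, 0.0, 1.276]
ft_force: [-1.4, 5.4, -6.8]
```

```bash
for i in 1 2; do python3 -m creep '[[1,0,0,-0.0003,0],[1,0,0,-0.0005,0],[1,0,0,-0.0005,0]]' | grep -E "pos|ft"; done
```

```text
position: [501.9, 122.8, 169.5]
ft_force: [-1.6, 4.9, -6.4]
position: [501.9, 122.8, 169.1]
ft_force: [-2.3, 4.6, -6.1]
```

```bash
for i in 1 2; do python3 -m creep '[[1,0,0,-0.0002,0],[1,0,0,-0.0003,0],[1,0,0,-0.0003,0]]' | grep -E "pos|ft"; done
```

```text
position: [501.9, 122.8, 168.8]
ft_force: [-3.0, 4.6, -7.0]
position: [501.9, 122.8, 168.7]
ft_force: [-2.5, 5.1, -3.7]
```

It reached bottom at z=168.7, the same as home. Releasing and rising.

```bash
(python3 -m creep '[[1,0,0,0,0],[1,0,0,0,0]]' 3; python3 -m creep '[[0.6,0,0,0,0],[0.6,0,0,0,0],[0.6,0,0,0,0],[0.6,0,0,0,0],[0.6,0,0,0,0],[0.6,0,0,0,0],[0.6,0,0,0,0]]'; python3 -m creep '[[0.6,0,0,0.02,0],[0.6,0,0,0.05,0],[0.6,0,0,0.09,0],[0.6,0,0,0.13,0],[0.6,0,0,0.13,0],[0.6,0,0,0.13,0]]')|grep -E "time|pos|ft|wid"
python3 - <<'E'
from h import *
im=viewer.read_camera("wrist");cv2.imwrite("pics/w2.png",im)
E
```

```text
time_s: 12.32
position: [502.0, 122.6, 168.8]
ft_force: [-3.3, 4.1, -2.1]
grip_width: 0.159
time_s: 12.9
position: [502.3, 122.7, 168.8]
ft_force: [0.2, 0.2, -0.6]
grip_width: 0.399
time_s: 13.4
position: [503.5, 123.0, 301.2]
ft_force: [-0.2, -0.4, 0.1]
grip_width: 0.4
```

View pics/w2.png

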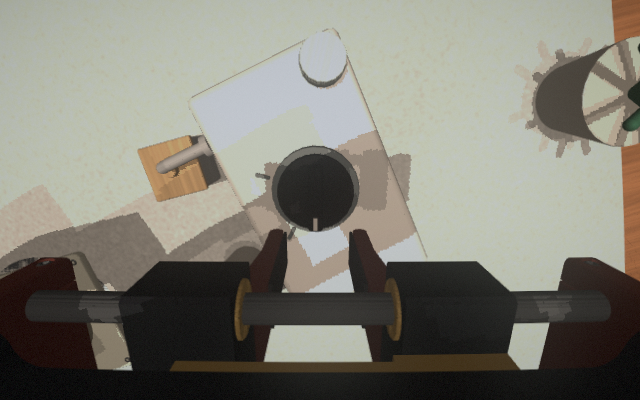

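The wrist view shows the pointer mark at (315,224), past the cup-side rib at (291,232). The disc sits as low in its collar as it did at the start, the gripper is clear, and the canister and tin stand undisturbed. Handing in.

```bash
python3 -c "
from cell import r
print(r.close_job())"
```

```text
the job is handed in; nothing more can be done
None
```

The selector is home in the detent on the open cup's side (the -y spout), turned about 1.13 rad. The knob is released with the arm clear above it, and the job is handed in; no verdict came back.

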